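# Knock out a stuck adapter sleeve

## Robot

A 6-joint arm with a two-finger parallel gripper is mounted at the origin on a cart in front of the work surface, level with it; the furniture and walls round the work are solid. World frame = base frame: x ahead of the robot, y to its left, z up, the work surface at z = 0. Lengths are in m, angles in degrees, forces in N, time in s.
With the tool pointing down it reaches from about 0.35 to 0.925 m from the base axis. Payload 6.4 kg.
Tool frame: the origin (TCP) lies at the very end of the fingers, on their centre line; the grasp point (between the pads) lies 19 mm behind it; z points along the fingers, y is the line along which they close (so a half turn about z gives the same grasp; the last joint's range is limited). The gripper opens to 85 mm and grips with 20 to 120 N. Pads are 22 mm wide; open, the fingers measure 114 mm over their backs; the gripper's body (76 mm by 85 mm) begins 54 mm behind the grasp point. The pads swing forward as they close: fully open they stand 13 mm farther back than shut.
Start: joints at [61.931, 14.043, 89.255, -0, 76.702, -9.975], TCP at [0.202, 0.618, 0.21] pointing down, gripper open.
Joint ranges: [-179.41, 179.41], [-58.25, 129.5], [7.25, 145.43], [-54.29, 234.29], [11.92, 165.04], [-157.13, 157.13]. Speed limits (degrees/s): [147.25, 147.25, 180, 180, 180, 180].

## Interface

Orientations are given as [roll, pitch, yaw] about the fixed x, y, z axes, in that order (R = Rz(yaw) Ry(pitch) Rx(roll)).
In Python, from cell import ctrl, snapshot, get_calibration gives the robot as it stands. The module is installed in compiled form; this text tells all that it offers.
- The arm moves only by the shell command python3 -m inch 'ROWS' [FORCE]. ROWS is a JSON object of lists of equal length, an entry for each row: "xyz": the shift along the tool's x, y, z scaled (see below), a list of three; "angular": the turn, a rotation vector about the tool's x, y, z scaled (see below), a list of three; "hand": the opening, from 0 (shut) to 1 (fully open). In form: {"xyz": [[tx, ty, tz], ...], "angular": [[rx, ry, rz], ...], "hand": [hand, ...]}. A call has 1 to 8 rows; each row is the pose to reach, as a shift and turn from the pose commanded when the call began, along the tool's axes at that moment; what a row does not reach only later rows make up. The controller multiplies each number of a shift by 50 cm and each number of a turn by 45 degrees. A row lasts 1/12 s, in which the tool goes at most 41.7 mm and 7.16 degrees, less where a joint would pass 70% of its speed; a pose out of reach is approached as far as the arm can. A call with a number of a shift or a turn outside -1 to 1 is refused whole. A call with a gripper value outside its range is refused whole. The fingers move at their own pace and stop on an object; FORCE is the grip in N (left out, the last holds). Time passes only in rows, so rows that repeat a pose let the fingers close. It gives the time, the measured TCP pose, the force, the opening and the grip force at its end, in the units of the state.
- ctrl.read_state(): the state, without advancing time (a new reading comes with each control period).
- snapshot(name): name is "scene" or "top"; returns the picture (420x560x3 uint8, red, green, blue); there is no depth.
- get_calibration(name): a dict with "fx", "fy", "cx", "cy" (pixels), "D" ([k1, k2, p1, p2, k3] as OpenCV has them; the pictures are not rectified), "extrinsics" (4x4, takes a point from camera to world coordinates). Camera axes: x right, y down, z forward; pixel columns grow to the right and rows downward; lengths in m; the calibration is good to about 2 mm. A picture is of the moment at which its call begins. get_calibration takes no time and is no camera call.
- ctrl.close_job(): hands the job in; it is judged then, once.
The state is a dict: "time": time; "joint_positions": joint angles; "joint_vel": joint speeds; "tau": joint torques, N m; "ee_pos": TCP position; "ee_rot": TCP orientation; "ft_force": force on the tool from outside, world axes, zero at the start; "ft_torque": the same for the moment, N m; "finger_gap": opening from 0.0 (shut) to 1.0 (fully open); "grip_force": force on a finger pad.
Only numpy, scipy, OpenCV 4.12 (cv2) and the standard library are available. Lean on these libraries where they do the work, as an engineer would, in place of code of your own. Each camera call takes 0.05 s, during which the arm holds its last target. There are 200 camera calls.

## Task

A centrifuge adapter sleeve is stuck in the bore of the knock-out stand. Take the stout drift from the rack (not the slim one, which stays where it hangs), push it down through the bore until the sleeve drops out underneath into the stand's tray, and go on until the drift's collar rests on top of the stand; let go and leave the drift standing there.

Things in the scene. Friction and masses are not known exactly. Their poses are not given: they have to be found in the camera images.
- stand_bore (a point): Centre of the bore's mouth, level with the flat top (104 mm up) of the knock-out stand; z up along the bore. Stand: fixed aluminium block 96 x 96 mm; its head is 44 mm thick with one vertical through bore, 40 mm in diameter. Below the head a 50 mm high space, open at front and back, has a rimmed tray as floor, 10 mm above the worktop.
- sleeve_mid (a point): Centre of the stuck sleeve: plain thick-walled grey plastic tube, 38 mm outside and 12 mm inside diameter, 30 mm long, upright in the bore, its top 6 mm below the stand's top. Sprung catch balls in the bore wall hold it; it yields to a push of 4 to 12 N and must be pushed on for 30 to 40 mm, then falls into the tray.
- stout_drift_grip (a point): Centre of the handle (24 mm diameter, 60 mm long) of the stout steel drift, 0.15 to 0.3 kg; z up along it. Underside of its 60 mm collar: 36 mm below this point (so 36 mm above the bore's mouth when seated); then a 20 mm shank; its 15 mm wide flat tip lies 88 mm below this point. It hangs by the collar in a hole of a fixed grey bridge-shaped rack, 76 x 180 mm, 75 mm high.
- slim_drift_grip (a point): Centre of the handle of the slim drift, which hangs in the rack's other hole, 90 mm from the stout one: the same shape, but with a handle 16 mm and a shank 8 mm in diameter (it would slip through the sleeve). It stays in the rack. Its handle's top is 141 mm above the worktop: carry the stout drift's tip over or round it.
There are look-alikes about, which are no part of the job. What is shaped like the part that bears sleeve_mid but purple is not meant.

How it is judged (in metres and radians):
On the way, in this order (a step that is already met when the one before it is completed fails the run):
1. the stout drift's nose is in the bore above the stuck sleeve (horizontal distance between stout_drift_grip and stand_bore below 0.02 m and z of stout_drift_grip in the frame of stand_bore below 0.088 m and z of sleeve_mid in the frame of stand_bore above -0.045 m), for 0.1 s.
2. the drift has pushed the sleeve out beneath the head (horizontal distance between stout_drift_grip and stand_bore below 0.02 m and z of stout_drift_grip in the frame of stand_bore below 0.06 m and z of sleeve_mid in the frame of stand_bore below -0.06 m), for 0.1 s.
At the end, for the whole second after the job is handed in: The sleeve is in the tray (centre over 64 mm below the stand's top, within 45 mm of the bore axis); the stout drift stands in the bore within 10 degrees and 15 mm, its collar on the stand within 8 mm; the slim drift is within 30 mm of where it hung (z of sleeve_mid in the frame of stand_bore below -0.064 m and horizontal distance between sleeve_mid and stand_bore below 0.045 m and horizontal distance between stout_drift_grip and stand_bore below 0.015 m and z of stout_drift_grip in the frame of stand_bore below 0.044 m and angle between stout_drift_grip's own z axis and vertical below 0.175 rad and distance of slim_drift_grip from where it was at the start of the episode below 0.03 m); the robot touches nothing.
It fails at once if the slim drift is taken out of the rack (distance of slim_drift_grip from where it was at the start of the episode above 0.04 m).
It also fails if it takes over 42 s, if anything falls off the work surface, if the arm or the gripper's body presses on something with over 40 N, if the wrist force passes 120 N, or if a joint passes its speed limit or range.

## Working session

There is one attempt and no reset: what is moved stays moved. The work goes in short steps, Python scripts to look and compute and a shell command to move; the robot and the scene stay as the last step left them, time stands still between calls to the robot, and variables do not carry over. Pictures are saved under pics/ and viewed, at most 10 in all, crops included, and the job is handed in when it is done.

```bash
mkdir -p pics
python3 - <<'E'
from cell import ctrl, snapshot, get_calibration
import cv2
for n in("scene","top"):
    cv2.imwrite(f"pics/{n}0.png",snapshot(n)[:,:,::-1]); c=get_calibration(n); print(n,{k:(v.round(3).tolist() if hasattr(v,'round') and hasattr(v,'tolist') else v) for k,v in c.items()})
s=ctrl.read_state(); print(s)
E
```

```text
scene {'fx': 448.79963526826447, 'fy': 448.79963526826447, 'cx': 274.49825914358917, 'cy': 208.20880897275475, 'D': [-0.105, 0.0, 0.0, 0.0, 0.0], 'extrinsics': [[0.75, -0.485, 0.45, 0.06], [-0.662, -0.561, 0.498, -0.488], [0.011, -0.671, -0.742, 0.818], [0.0, 0.0, 0.0, 1.0]]}
top {'fx': 402.5258783580698, 'fy': 402.5258783580698, 'cx': 283.65078107382897, 'cy': 212.04915570613056, 'D': [0.006, 0.0, 0.0, 0.0, 0.0], 'extrinsics': [[0.002, -0.999, 0.035, 0.459], [-1.0, -0.001, 0.02, 0.012], [-0.02, -0.035, -0.999, 0.96], [0.0, 0.0, 0.0, 1.0]]}
{'time': 0.1, 'joint_positions': array([ 6.19299086e+01,  1.40795164e+01,  8.93185280e+01, -9.73139244e-04,
        7.67002537e+01, -9.97530028e+00]), 'joint_vel': array([-0.01712604, -0.07709427, -0.17247044,  0.04817974,  0.04283531,
        0.00916899]), 'tau': array([-3.64252137e-04, -4.30672538e+01, -3.27130544e+01, -1.83777688e-04,
        2.80213746e-03,  3.84678572e-06]), 'ee_pos': array([0.20162853, 0.61737566, 0.2093916 ]), 'ee_rot': array([-1.79903024e+02, -1.60951926e-02,  1.61905420e+02]), 'ft_force': array([ 0.45943517, -0.43696384, -0.64141965]), 'ft_torque': array([-0.01245893, -0.01864356, -0.03654708]), 'grip_force': 0.0, 'finger_gap': 0.9981847262825246}
```

View pics/scene0.png

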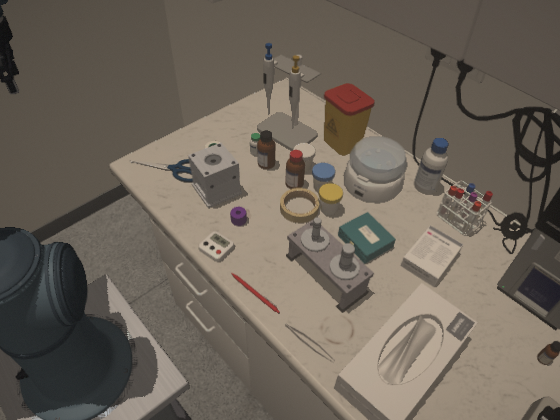

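View pics/top0.png

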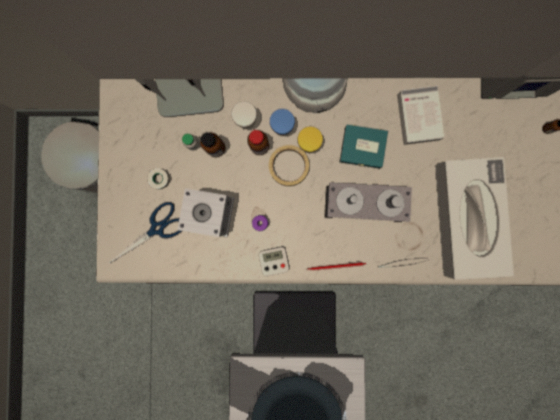

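The scene view shows the stand at (214,172) and the rack at (328,262), with drift handles at (317,228) and (347,254). In the top view the stand is at (203,213), the rack at (370,202), and the drifts at (352,199) and (395,203). The purple tube at (260,222) and the white ring at (158,178) are decoys, since the real sleeve is the grey one inside the bore. An enlarged crop should show which drift is the stout one.

Run:
```python
import cv2,numpy as np
s=cv2.imread("pics/scene0.png");t=cv2.imread("pics/top0.png")
r=lambda im,x,y,w,h,k:cv2.resize(im[y:y+h,x:x+w],None,fx=k,fy=k,interpolation=cv2.INTER_CUBIC)
a=r(t,320,170,100,60,8)   # 800x480
cv2.imwrite("pics/c1.png",a)
b=np.hstack([r(s,280,200,100,110,4),r(s,180,135,75,110,4)[:, :]])
cv2.imwrite("pics/c2.png",b)
cv2.imwrite("pics/c3.png",r(t,173,183,60,60,9))
```

```text
(no output)
```

View pics/c1.png

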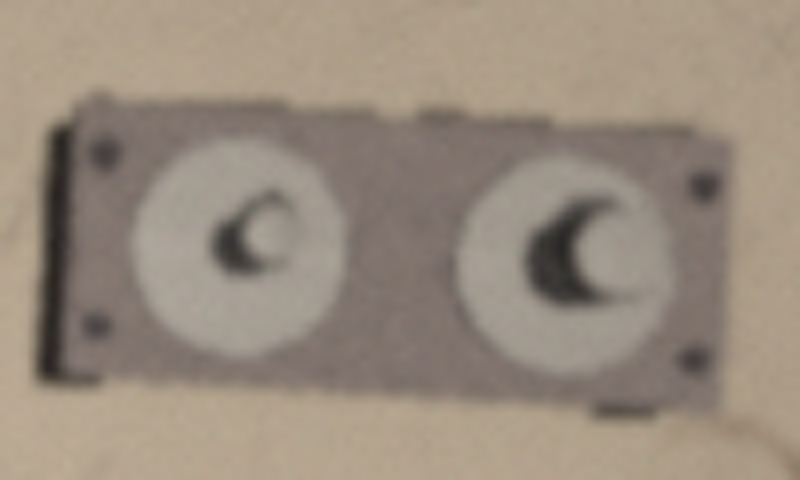

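View pics/c2.png

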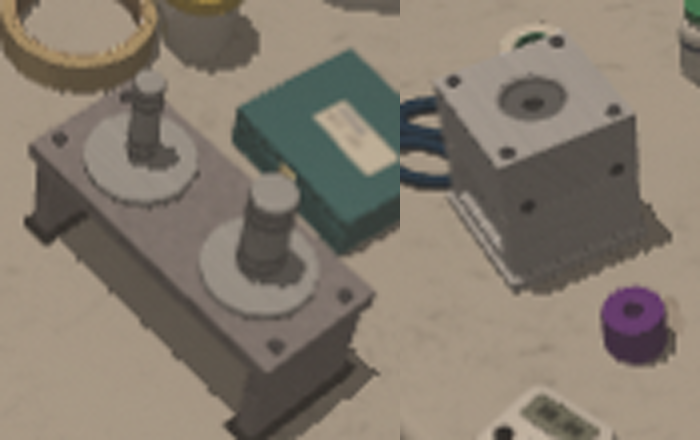

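View pics/c3.png

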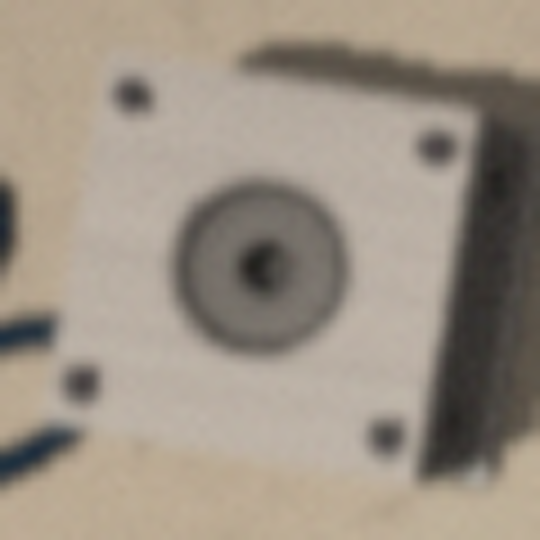

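In the crops, the right-hand drift (top-view pixel about 390,203) has the thicker handle, so it is the stout one. The left-hand drift (350,200) is slim. The grey sleeve sits in the bore at (202,212).

```bash
cat > h.py <<'E'
from cell import ctrl, snapshot, get_calibration
import cv2,numpy as np
from scipy.spatial.transform import Rotation as R
def px(n,u,v,z):
    c=get_calibration(n);K=np.array([[c['fx'],0,c['cx']],[0,c['fy'],c['cy']],[0,0,1]])
    p=cv2.undistortPoints(np.array([[[u,v]]],float),K,np.array(c['D']))[0,0]
    E=np.array(c['extrinsics']);d=E[:3,:3]@[*p,1];o=E[:3,3]
    return (o+d*(z-o[2])/d[2])[:2]
def rows(target,rpy=None):
    s=ctrl.read_state();Rt=R.from_euler('xyz',s['ee_rot'],degrees=True)
    print('t',s['time'],'pos',s['ee_pos'].round(4),'rot',s['ee_rot'].round(2),'F',s['ft_force'].round(1),'gap',round(s['finger_gap'],3),'grip',s['grip_force'])
    print('xyz',(Rt.inv().apply(np.array(target)-s['ee_pos'])/.5).round(4))
    if rpy is not None: print('ang',((Rt.inv()*R.from_euler('xyz',rpy,degrees=True)).as_rotvec(degrees=True)/45).round(4))
E
python3 - <<'E'
from h import *
f=lambda x,y,k,x0,y0:((x+.5)/k-.5+x0,(y+.5)/k-.5+y0)
T=lambda n,p,z:px(n,*p,z).round(4)
print('stout collar top',T('top',f(566,265,8,320,170),.081),'scene',T('scene',f(259,263,4,280,200),.081))
print('stout handle top',T('top',f(613,248,8,320,170),.141),'scene',T('scene',f(273,192,4,280,200),.141))
print('slim collar',T('top',f(240,246,8,320,170),.081),'scene',T('scene',f(140,158,4,280,200),.081))
print('bore',T('top',f(261,266,9,173,183),.104),'scene',T('scene',f(132,100,4,180,135),.104))
sc=[(132,95),(436,147),(386,436),(81,384)]
print('screws',[T('top',f(*p,9,173,183),.104) for p in sc], np.mean([T('top',f(*p,9,173,183),.104) for p in sc],0))
sc=[(105,153),(704,187),(693,359),(96,325)]
P=[T('top',f(*p,8,320,170),.075) for p in sc];print('rack',P,np.mean(P,0))
E
```

```text
stout collar top [ 0.5105 -0.2018] scene [ 0.5103 -0.2006]
stout handle top [ 0.5113 -0.1991] scene [ 0.5088 -0.2006]
slim collar [ 0.5157 -0.1135] scene [ 0.5124 -0.114 ]
bore [0.4887 0.2053] scene [0.4845 0.2041]
screws [array([0.5294, 0.2365]), array([0.517 , 0.1638]), array([0.4484, 0.1752]), array([0.4606, 0.2479])] [0.48885 0.20585]
rack [array([ 0.5416, -0.0774]), array([ 0.5323, -0.241 ]), array([ 0.4852, -0.2376]), array([ 0.4943, -0.0749])] [ 0.51335  -0.157725]
```

Both views agree on the positions:

| Point | x | y |
|---|---|---|
| Stout drift | 0.510 | -0.2005 |
| Slim drift | 0.514 | -0.114 (87 mm from the stout, expected 90) |
| Bore | 0.487 | 0.205 |

Next I'll travel to a point above the stout drift.

Run:
```python
from h import *
rows([.355,.208,.22],[180,0,120])
rows([.51,-.2,.22],[180,0,78])
```

```text
t 0.1 pos [0.2016 0.6174 0.2094] rot [-1.7990e+02 -2.0000e-02  1.6191e+02] F [ 0.5 -0.4 -0.6] gap 0.998 grip 0.0
xyz [-0.5459 -0.683  -0.0202]
ang [-2.200e-03  4.000e-04  9.312e-01]
t 0.1 pos [0.2016 0.6174 0.2094] rot [-1.7990e+02 -2.0000e-02  1.6191e+02] F [ 0.5 -0.4 -0.6] gap 0.998 grip 0.0
xyz [-1.094  -1.3624 -0.0192]
ang [-2.0000e-03  1.3000e-03  1.8646e+00]
```

```bash
python3 -m inch '{"xyz":[[-0.03,-0.04,-0.02],[-0.08,-0.1,-0.02],[-0.13,-0.16,-0.02],[-0.18,-0.22,-0.02],[-0.23,-0.28,-0.02],[-0.28,-0.34,-0.02],[-0.33,-0.4,-0.02],[-0.38,-0.46,-0.02]],"angular":[[0,0,0.1],[0,0,0.22],[0,0,0.34],[0,0,0.46],[0,0,0.58],[0,0,0.7],[0,0,0.82],[0,0,0.93]],"hand":[1,1,1,1,1,1,1,1]}'
python3 - <<'E'
from h import *
rows([.51,-.2,.22],[180,0,78])
E
```

```text
time: 0.77
ee_pos: [0.3109, 0.3384, 0.2199]
ee_rot: [-180.0, 0.0, 119.8]
ft_force: [1.2, 0.1, 0.2]
finger_gap: 0.999
grip_force: 0.0
t 0.7667 pos [0.3109 0.3384 0.2199] rot [-1.7997e+02  1.0000e-02  1.1984e+02] F [1.2 0.1 0.2] gap 0.999 grip 0.0
xyz [-1.1321e+00 -1.9040e-01  1.0000e-04]
ang [-5.000e-04  4.000e-04  9.297e-01]
```

```bash
python3 -m inch '{"xyz":[[-0.07,-0.01,0],[-0.15,-0.025,0],[-0.23,-0.04,0],[-0.31,-0.052,0],[-0.39,-0.065,0],[-0.47,-0.08,0],[-0.55,-0.092,0],[-0.63,-0.106,0]],"angular":[[0,0,0.1],[0,0,0.22],[0,0,0.34],[0,0,0.46],[0,0,0.58],[0,0,0.7],[0,0,0.82],[0,0,0.93]],"hand":[1,1,1,1,1,1,1,1]}'
python3 - <<'E'
from h import *
rows([.51,-.2,.22],[180,0,78])
E
```

```text
time: 1.43
ee_pos: [0.423, 0.0391, 0.2203]
ee_rot: [180.0, -0.0, 77.9]
ft_force: [1.8, -0.7, -0.4]
finger_gap: 1.002
grip_force: 0.0
t 1.4333 pos [0.423  0.0391 0.2203] rot [ 1.7998e+02 -1.0000e-02  7.7930e+01] F [ 1.8 -0.7 -0.4] gap 1.002 grip 0.0
xyz [-0.4312  0.2702  0.0006]
ang [ 0.0004 -0.0002 -0.0015]
```

```bash
python3 -m inch '{"xyz":[[-0.06,0.038,0],[-0.12,0.075,0],[-0.19,0.119,0],[-0.26,0.163,0],[-0.33,0.207,0],[-0.39,0.244,0],[-0.43,0.27,0],[-0.43,0.27,0]],"angular":[[0,0,0],[0,0,0],[0,0,0],[0,0,0],[0,0,0],[0,0,0],[0,0,0],[0,0,0]],"hand":[1,1,1,1,1,1,1,1]}'
python3 - <<'E'
from h import *
rows([.5105,-.2005,.098],[180,0,78])
E
```

```text
time: 2.1
ee_pos: [0.5117, -0.2009, 0.2199]
ee_rot: [-180.0, 0.0, 78.0]
ft_force: [-0.4, 0.1, 0.5]
finger_gap: 0.996
grip_force: 0.0
t 2.1 pos [ 0.5117 -0.2009  0.2199] rot [-1.7999e+02  4.0000e-02  7.7960e+01] F [-0.4  0.1  0.5] gap 0.996 grip 0.0
xyz [ 0.0005 -0.0024  0.2437]
ang [-0.0003  0.001  -0.0008]
```

```bash
python3 -m inch '{"xyz":[[0,-0.002,0.03],[0,-0.002,0.07],[0,-0.002,0.11],[0,-0.002,0.15],[0,-0.002,0.19],[0,-0.002,0.22],[0,-0.002,0.242],[0,-0.002,0.242]],"angular":[[0,0,0],[0,0,0],[0,0,0],[0,0,0],[0,0,0],[0,0,0],[0,0,0],[0,0,0]],"hand":[1,1,1,1,1,1,1,1]}'; python3 -m inch '{"xyz":[[0,0,0],[0,0,0],[0,0,0],[0,0,0],[0,0,0],[0,0,0],[0,0,0],[0,0,0]],"angular":[[0,0,0],[0,0,0],[0,0,0],[0,0,0],[0,0,0],[0,0,0],[0,0,0],[0,0,0]],"hand":[0.6,0.4,0.2,0,0,0,0,0]}' 80
```

```text
time: 2.77
ee_pos: [0.5083, -0.1951, 0.0966]
ee_rot: [-179.7, -0.1, 78.2]
ft_force: [-0.1, -0.0, -0.7]
finger_gap: 0.998
grip_force: 0.0
time: 3.43
ee_pos: [0.5105, -0.1971, 0.1005]
ee_rot: [180.0, 0.0, 78.2]
ft_force: [-2.8, 1.3, 6.5]
finger_gap: 0.246
grip_force: 78.1
```

```bash
python3 -m inch '{"xyz":[[0,0,-0.01],[0,0,-0.04],[0,0,-0.08],[0,0,-0.13],[0,0,-0.19],[0,0,-0.25],[0,0,-0.3],[0,0,-0.32]],"angular":[[0,0,0],[0,0,0],[0,0,0],[0,0,0],[0,0,0],[0,0,0],[0,0,0],[0,0,0]],"hand":[0,0,0,0,0,0,0,0]}' 80
python3 - <<'E'
from h import *
cv2.imwrite("pics/lift.png",cv2.resize(snapshot("scene")[100:310,180:460,::-1],None,fx=2.5,fy=2.5))
rows([.487,.205,.26],[180,0,78])
E
```

```text
time: 4.1
ee_pos: [0.5115, -0.1976, 0.2637]
ee_rot: [179.6, 0.1, 78.2]
ft_force: [0.3, -0.3, -1.1]
finger_gap: 0.249
grip_force: 79.2
t 4.15 pos [ 0.5118 -0.1978  0.264 ] rot [1.7961e+02 1.5000e-01 7.8210e+01] F [ 1.3 -0.2 -0.1] gap 0.247 grip 79.18273329734802
xyz [ 0.7785 -0.2132  0.0044]
ang [0.0088 0.0033 0.0046]
```

View pics/lift.png

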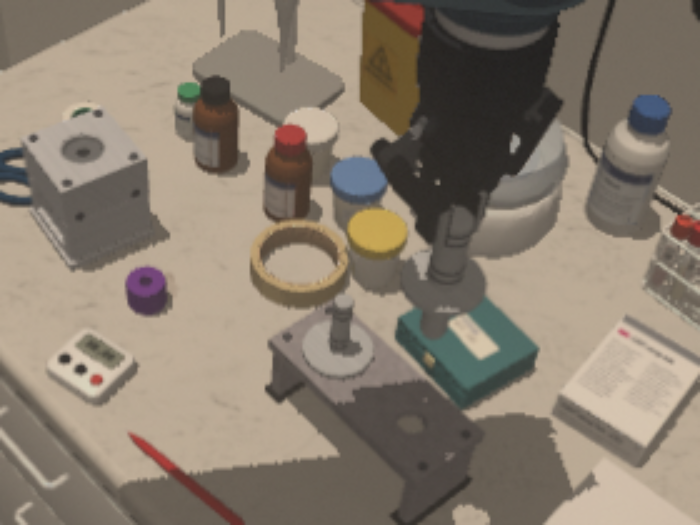

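The picture shows the stout drift held upright at about (445,260) in the crop, clear of the rack. The slim drift is still hanging at (340,330).

```bash
python3 -m inch '{"xyz":[[0.03,-0.008,0],[0.08,-0.022,0],[0.14,-0.038,0],[0.21,-0.057,0],[0.28,-0.076,0],[0.35,-0.095,0],[0.42,-0.114,0],[0.48,-0.13,0]],"angular":[[0,0,0],[0,0,0],[0,0,0],[0,0,0],[0,0,0],[0,0,0],[0,0,0],[0,0,0]],"hand":[0,0,0,0,0,0,0,0]}' 80
python3 -m inch '{"xyz":[[0.06,-0.016,0],[0.12,-0.033,0],[0.18,-0.049,0],[0.23,-0.063,0],[0.27,-0.074,0],[0.295,-0.08,0],[0.304,-0.083,0],[0.304,-0.083,0]],"angular":[[0,0,0],[0,0,0],[0,0,0],[0,0,0],[0,0,0],[0,0,0],[0,0,0],[0,0,0]],"hand":[0,0,0,0,0,0,0,0]}'
python3 -m inch '{"xyz":[[0,0,0],[0,0,0],[0,0,0]],"angular":[[0,0,0],[0,0,0],[0,0,0]],"hand":[0,0,0]}'
python3 - <<'E'
from h import *
rows([.487,.207,.22],[180,0,78])
cv2.imwrite("pics/over.png",cv2.resize(snapshot("scene")[70:220,140:320,::-1],None,fx=4,fy=4))
E
```

```text
time: 4.82
ee_pos: [0.4934, 0.0543, 0.2564]
ee_rot: [-179.7, -0.0, 78.3]
ft_force: [1.4, -0.3, -0.8]
finger_gap: 0.249
grip_force: 79.1
time: 5.48
ee_pos: [0.4851, 0.2092, 0.2578]
ee_rot: [-179.9, 0.1, 78.3]
ft_force: [0.1, 0.0, -2.0]
finger_gap: 0.25
grip_force: 79.2
time: 5.73
ee_pos: [0.4862, 0.2077, 0.2593]
ee_rot: [-180.0, 0.0, 78.1]
ft_force: [0.3, 0.4, -1.6]
finger_gap: 0.244
grip_force: 79.2
t 5.7333 pos [0.4862 0.2077 0.2593] rot [-1.800e+02  1.000e-02  7.812e+01] F [ 0.3  0.4 -1.6] gap 0.244 grip 79.15341138839722
xyz [-0.0011  0.0018  0.0785]
ang [-0.0001  0.0003  0.0026]
```

View pics/over.png

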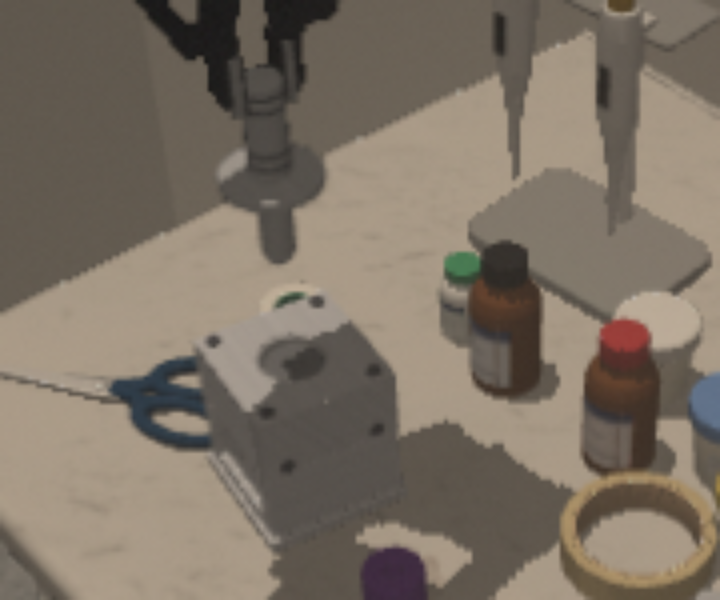

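The drift hangs over the stand, with its collar at (270,172), its tip at (280,255) and the bore at (290,357) in the crop. I'll check where the tip is.

Run:
```python
from h import *
f=lambda x,y:((x+.5)/4-.5+140,(y+.5)/4-.5+70)
for n,p,z in(('collar edge low',(271,178),.2338),('tip',(279,256),.1818),('handle top',(264,77),.2998),('bore',(291,356),.104)):print(n,px('scene',*f(*p),z).round(4))
```

```text
collar edge low [0.4863 0.2066]
tip [0.4846 0.2049]
handle top [0.4866 0.2025]
bore [0.4862 0.2074]
```

The drift is within 3 mm of the bore axis. I'll lower the nose about 3–4 mm into the bore and pause there for step 1.

```bash
python3 -m inch '{"xyz":[[0,0,0.02],[0,0,0.05],[0,0,0.08],[0,0,0.11],[0,0,0.135],[0,0,0.15],[0,0,0.16],[0,0,0.163]],"angular":[[0,0,0],[0,0,0],[0,0,0],[0,0,0],[0,0,0],[0,0,0],[0,0,0],[0,0,0]],"hand":[0,0,0,0,0,0,0,0]}' 100
python3 -m inch '{"xyz":[[0,0,0.002],[0,0,0.004],[0,0,0.006],[0,0,0.01],[0,0,0.014],[0,0,0.018],[0,0,0.022],[0,0,0.026]],"angular":[[0,0,0],[0,0,0],[0,0,0],[0,0,0],[0,0,0],[0,0,0],[0,0,0],[0,0,0]],"hand":[0,0,0,0,0,0,0,0]}'
```

```text
time: 6.45
ee_pos: [0.4857, 0.2085, 0.177]
ee_rot: [-179.9, 0.0, 78.2]
ft_force: [-0.3, 0.4, -1.5]
finger_gap: 0.238
grip_force: 98.2
time: 7.12
ee_pos: [0.4868, 0.2088, 0.1656]
ee_rot: [179.9, -0.0, 78.2]
ft_force: [1.3, 0.1, -0.1]
finger_gap: 0.241
grip_force: 98.9
```

```bash
python3 -m inch '{"xyz":[[0,0,0.005],[0,0,0.01],[0,0,0.015],[0,0,0.02],[0,0,0.025],[0,0,0.03],[0,0,0.034],[0,0,0.038]],"angular":[[0,0,0],[0,0,0],[0,0,0],[0,0,0],[0,0,0],[0,0,0],[0,0,0],[0,0,0]],"hand":[0,0,0,0,0,0,0,0]}'
```

```text
time: 7.78
ee_pos: [0.4859, 0.2087, 0.1455]
ee_rot: [-180.0, 0.0, 78.2]
ft_force: [-1.1, 0.5, -1.4]
finger_gap: 0.243
grip_force: 98.9
```

```bash
python3 -m inch '{"xyz":[[0,0,0.004],[0,0,0.008],[0,0,0.012],[0,0,0.016],[0,0,0.02],[0,0,0.024],[0,0,0.026],[0,0,0.028]],"angular":[[0,0,0],[0,0,0],[0,0,0],[0,0,0],[0,0,0],[0,0,0],[0,0,0],[0,0,0]],"hand":[0,0,0,0,0,0,0,0]}'
python3 - <<'E'
from h import *
cv2.imwrite("pics/push.png",cv2.resize(snapshot("scene")[70:220,140:320,::-1],None,fx=4,fy=4))
E
```

```text
time: 8.45
ee_pos: [0.486, 0.2087, 0.1317]
ee_rot: [-180.0, 0.0, 78.2]
ft_force: [-1.3, 0.4, -2.1]
finger_gap: 0.246
grip_force: 98.9
```

View pics/push.png

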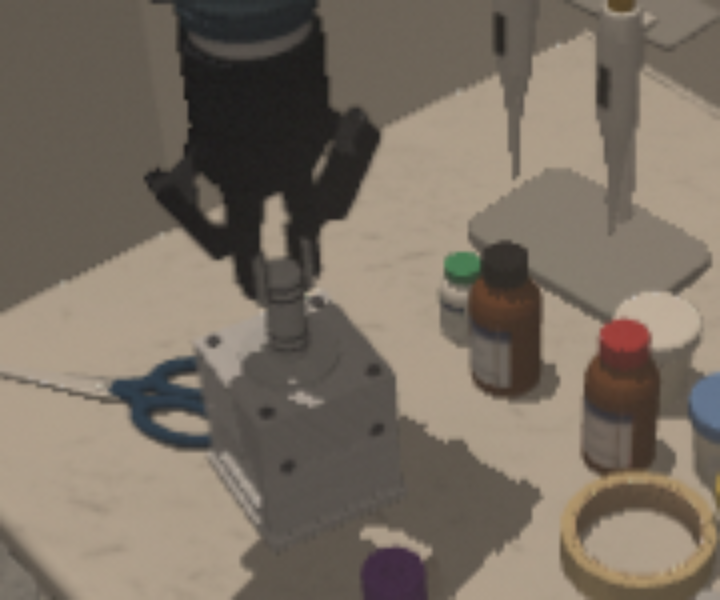

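The collar at (291,350) is almost on the stand. The force has fallen back to the drift's own weight, so the sleeve has dropped. I'll go the last few mm until it makes contact.

```bash
python3 -m inch '{"xyz":[[0,0,0.001],[0,0,0.002],[0,0,0.003],[0,0,0.004],[0,0,0.005],[0,0,0.006],[0,0,0.006],[0,0,0.006]],"angular":[[0,0,0],[0,0,0],[0,0,0],[0,0,0],[0,0,0],[0,0,0],[0,0,0],[0,0,0]],"hand":[0,0,0,0,0,0,0,0]}'
```

```text
time: 9.17
ee_pos: [0.4861, 0.2088, 0.1297]
ee_rot: [180.0, -0.0, 78.2]
ft_force: [-3.2, -0.1, 5.4]
finger_gap: 0.237
grip_force: 99.5
```

Contact came at z = 0.1297, as expected for a seated collar. I'll open the gripper and retreat upward.

```bash
python3 -m inch '{"xyz":[[0,0,0],[0,0,0],[0,0,0],[0,0,0],[0,0,0],[0,0,0],[0,0,0],[0,0,0]],"angular":[[0,0,0],[0,0,0],[0,0,0],[0,0,0],[0,0,0],[0,0,0],[0,0,0],[0,0,0]],"hand":[0.3,0.4,0.5,0.6,0.8,1,1,1]}'; python3 -m inch '{"xyz":[[0,0,-0.02],[0,0,-0.05],[0,0,-0.09],[0,0,-0.14],[0,0,-0.19],[0,0,-0.24],[0,0,-0.27],[0,0,-0.28]],"angular":[[0,0,0],[0,0,0],[0,0,0],[0,0,0],[0,0,0],[0,0,0],[0,0,0],[0,0,0]],"hand":[1,1,1,1,1,1,1,1]}'
python3 - <<'E'
from h import *
r=lambda im,x,y,w,h,k:cv2.resize(im[y:y+h,x:x+w,::-1],None,fx=k,fy=k)
s=snapshot("scene")
cv2.imwrite("pics/end.png",np.hstack([r(s,170,110,90,110,4),r(s,280,200,100,110,4)]))
E
```

```text
time: 9.83
ee_pos: [0.486, 0.2087, 0.1289]
ee_rot: [180.0, -0.0, 78.2]
ft_force: [0.4, 0.3, 0.3]
finger_gap: 0.998
grip_force: 0.0
time: 10.5
ee_pos: [0.4876, 0.2091, 0.2733]
ee_rot: [179.6, -0.2, 78.2]
ft_force: [-0.8, -0.8, 0.5]
finger_gap: 1.004
grip_force: 0.0
```

View pics/end.png

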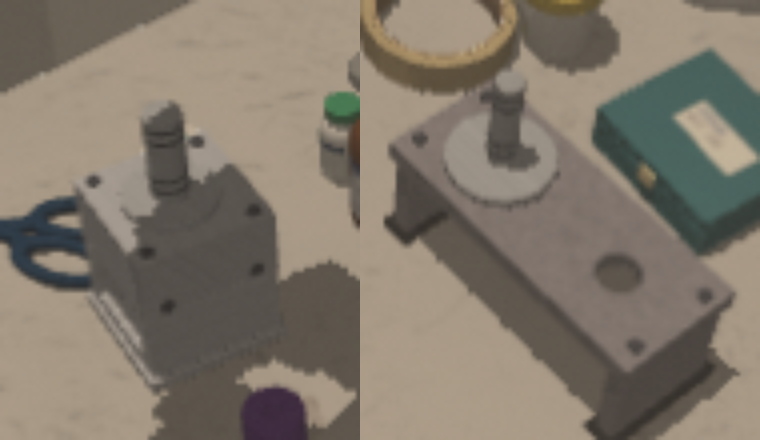

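The drift stands upright, its collar flat on the stand at (170,195) in the crop, and the slim drift still hangs in the rack. The sleeve is hidden from view. With the collar seated, the tip sits 52 mm below the stand's top, so the sleeve has been pushed clear of the catch.

```bash
python3 -c "
from cell import ctrl
print(ctrl.close_job())"
```

```text
the job is handed in; nothing more can be done
None
```

I handed the job in at about 10.5 s: the stout drift stands seated in the bore with its collar on the stand, the slim drift still hangs in the rack, and the sleeve has been pushed out below, which I inferred from the drift's depth and the force because the tray was out of view.

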